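# Find the charged grinding jar by weight and seat it on the bench mill

### The job

One of the two closed grinding jars is charged with steel balls: feel by lifting which is the heavier, set that one in the mill's round seat, and turn it under light pressure until its foot drops over the driver's dogs and it sits fully home. Stand the lighter, empty jar upright in the grey wash tray. Keep the jars upright, go gently on the mill, never bear down hard, leave the flask, bottle and beaker alone and let go of everything at the end.

Things in the scene. Friction and masses are not known exactly. Their poses are not given: they have to be found in the camera images.
- jar_a_center (a point): Centre, 40 mm above its underside, of jar A: a closed, opaque, round grinding jar, 54 mm in diameter (lid 55) and 80 mm tall, standing upright; bare steel body, blue screw lid (topmost 13 mm) with a white disc. It looks just like the other jar; one of the two is charged with steel balls and clearly heavier. z points up.
- jar_b_center (a point): Centre, 40 mm above its underside, of jar B: a closed, opaque, round grinding jar, 54 mm in diameter (lid 55) and 80 mm tall, standing upright; bare steel body, blue screw lid (topmost 13 mm) with a white disc. It looks just like the other jar; one of the two is charged with steel balls and clearly heavier. z points up.
- jar_a_foot (a point): Centre of the underside of jar A. The lowest 9 mm of the jar is a castellated foot: open grooves 11 mm wide cross it radially, one every 60 degrees, the first along the jar's own x axis; z up.
- jar_b_foot (a point): Centre of the underside of jar B. The lowest 9 mm of the jar is a castellated foot: open grooves 11 mm wide cross it radially, one every 60 degrees, the first along the jar's own x axis; z up.
- jar_a: Jar A, origin at the centre of its underside, z up along the jar. Which of A and B is the heavier, and where they stand, changes from run to run.
- jar_b: Jar B, origin at the centre of its underside, z up along the jar. Empty jar 0.25 to 0.31 kg; charged jar heavier by 0.15 kg or more, at most 0.65 kg.
- mill: White bench mill, 200 mm deep (x), 160 mm wide (y), top at 80 mm, display and speed knob on its -x face; fixed. Origin: centre of its underside, z up. On top, centred 30 mm towards +x, is a square aluminium guide plate (86 by 86 by 18 mm, upper face at 98 mm) with a round hole 58 mm wide (lead-in cone from 66 mm over the top 5 mm): the jar seat.
- mill_seat (a point): Centre of the seat's floor (84 mm above the bench, 14 mm below the guide plate's upper face), where a jar fully home rests; axes as the mill's. The floor is the driver: a steel disc on the motor shaft with two opposite round-topped dogs, 6 mm high and wide, 12 to 24 mm from the centre. The shaft has stopped at any angle; this reading does not show it.
- driver_top (a point): Point on the mill's axis, 6 mm above the seat's floor, level with the tops of the dogs: a jar not meshed rides here, 6 mm too high. Turned 60 degrees at most, either way, it comes over the dogs (play about 5 degrees either side) and drops home. The shaft's brake slips at 0.2 N m: bearing down over about 15 N drags the driver round with the jar.
- tray: Shallow grey plastic wash tray, 170 (x) by 200 (y) mm, 22 mm high, wall 4 mm; fixed. Origin: centre of its underside.
- tray_in (a point): Centre of the tray's inner floor, axes as the tray's.
- flask: Glass conical flask, 74 mm wide, 100 mm tall, origin at the centre of its underside: leave it alone.
- wash_bottle: Yellow plastic bottle, 60 mm wide, 150 mm tall, origin at the centre of its underside: leave it alone.
- beaker: Glass beaker, 68 mm wide, 85 mm tall, origin at the centre of its underside: leave it alone.

How it is judged (in metres and radians):
At the end, for the whole second after the job is handed in: The heavier jar (over 3.7 N on the mill) in the seat, meshed: underside within 2 mm of the floor, 4 mm of centre, upright to 3.4 degrees. The lighter upright on the tray's floor, within 55 (x) and 70 mm (y) of its centre. Both released, at rest (((horizontal distance between jar_a_foot and mill_seat below 0.004 m and z of jar_a_foot in the frame of mill_seat below 0.002 m and angle between each of jar_a_foot, jar_b_foot's own z axis and vertical below 0.06 rad and contact force between jar_a and mill above 3.7 N and linear speed of each of jar_a, jar_b below 0.02 m/s and x of jar_b_foot in the frame of tray_in between -0.055 and 0.055 m and y of jar_b_foot in the frame of tray_in between -0.07 and 0.07 m and z of jar_b_foot in the frame of tray_in below 0.003 m) or (horizontal distance between jar_b_foot and mill_seat below 0.004 m and z of jar_b_foot in the frame of mill_seat below 0.002 m and angle between each of jar_b_foot, jar_a_foot's own z axis and vertical below 0.06 rad and contact force between jar_b and mill above 3.7 N and linear speed of each of jar_b, jar_a below 0.02 m/s and x of jar_a_foot in the frame of tray_in between -0.055 and 0.055 m and y of jar_a_foot in the frame of tray_in between -0.07 and 0.07 m and z of jar_a_foot in the frame of tray_in below 0.003 m))); the robot touches nothing.
It fails at once if a jar is forced against, or dropped on, the mill with more than 40 N (contact force between any of jar_a, jar_b and mill above 40 N).
It fails at once if a jar tips by more than 35 degrees (angle between any of jar_a, jar_b's own z axis and vertical above 0.61 rad).
It fails at once if the flask, bottle or beaker is moved by more than 30 mm (distance of any of flask, wash_bottle, beaker from where it was at the start of the episode above 0.03 m).
It also fails if it takes over 72 s, if anything falls off the work surface, if the arm or the gripper's body presses on something with over 40 N, if the wrist force passes 120 N, or if a joint passes its speed limit or range.

### The arm

A 7-joint arm with a two-finger parallel gripper is mounted at the origin on the work surface. World frame = base frame: x ahead of the robot, y to its left, z up, the work surface at z = 0. Lengths are in m, angles in degrees, forces in N, time in s.
With the tool pointing down it reaches from about 0.425 to 0.875 m from the base axis. Payload 4.7 kg.
Tool frame: the origin (TCP) lies on the mounting face of the last link; the fingertips stand 182 mm ahead of it and the grasp point (between the pads) lies 164 mm ahead of it; z points along the fingers, x is the direction in which the jaws open and shut, and the axes are right-handed (so a half turn about z gives the same grasp; the last joint's range is limited). The gripper opens to 87 mm and grips with 3 to 60 N. Pads are 19 mm wide; open, the fingers measure 117 mm over their backs; the gripper's body (75 mm by 190 mm) begins 51 mm behind the grasp point.
Start: joints at [-74.02, 18.392, -4.016, 83.108, 1.295, 78.541, -3.26], TCP at [0.17, 0.627, 0.405] pointing down, gripper open.
Joint ranges: [-163.93, 163.93], [-17.29, 119.83], [-79.2, 71.16], [3.27, 140.29], [-89.18, 269.18], [5.43, 117.66], [-154.24, 154.24]. Speed limits (degrees/s): [147.25, 147.25, 180, 180, 180, 180, 180].

### API

Orientations are given as [roll, pitch, yaw] about the fixed x, y, z axes, in that order (R = Rz(yaw) Ry(pitch) Rx(roll)).
In Python, from cell import status, cams, env, outline_of, landmark_of gives the robot as it stands. The module is installed in compiled form; this text tells all that it offers.
- The arm moves only by the tool jog_arm, never from a script. Its argument "rows" is a list of rows, each a list of 7 numbers: the closure, from 0 (fully open) to 1 (shut), then the shift along the tool's x, y, z in m, then the turn, a rotation vector about the tool's x, y, z in degrees. A call has 1 to 12 rows; each row shifts and turns the commanded pose from where the row before left it, along the tool's axes as they then stand; what a row does not reach is not made up. A row lasts 1/12 s, in which the tool goes at most 41.7 mm and 7.16 degrees, less where a joint would pass 70% of its speed; a pose out of reach is approached as far as the arm can. A call with a gripper value outside its range is refused whole. The fingers move at their own pace and stop on an object; "grip_force" is the grip in N (left out, the last holds). Time passes only in rows, so rows that do not move let the fingers close. It gives the time, the measured TCP pose, the force and the opening at its end, in the units of the state.
- status.get_obs(): the state, without advancing time (a new reading comes with each control period).
- cams.read_camera(name): name is "scene" or "top" or "wrist"; returns (picture, depth): 420x560x3 uint8, red, green, blue; 420x560 float32, m along the optical axis (not along the pixel's ray), 0 where there is no reading.
- cams.camera_params(name): a dict with "vfov" (degrees; the focal length in pixels is half the picture's height over the tangent of half this angle, whatever the lens; pixels are square), "cx", "cy" (the principal point, pixels), "eye" and "attitude" of the camera in the world. Camera axes: x right, y up, looking along -z (the intrinsics and any distortion apply to the point x, -y, -z); pixel columns grow to the right and rows downward; lengths in m; the calibration is good to about 2 mm. The wrist camera is an equidistant fisheye: a pixel r from the principal point sees the ray r / f radians off the axis. A picture is of the moment at which its call begins: read the wrist's pose just before it. camera_params takes no time and is no camera call; for the wrist camera it gives the pose at the moment of the call.
- env.sign_off(): hands the job in, once; it reports no verdict.
Trained networks look in the newest picture that a camera, given by its name, has taken for a name from the list of things; names that differ only in an ending like _2 or _b are one class to them, and where a whole thing is asked for, a point or a joint stands for the part that bears it (a point fixed in the world has none). Each returns a list of dicts, best first, with "conf" (0 to 1); they miss things now and then, are a little off and sometimes report something else, mostly with a low value. They report only what shows in the picture. A call takes as long as a camera call.
- outline_of(camera, name): "pixels" (420x560 bool, what is visible of it) and "box" ([left, top, right, bottom] in pixels, round what is visible of it).
- landmark_of(camera, name): "position" ([row, column] in pixels: a listed point, or the origin of a listed thing).
The state is a dict: "time_s": time; "qpos": joint angles; "joint_velocities": joint speeds; "effort": joint torques, N m; "tool_pos": TCP position; "tool_rot": TCP orientation; "force": force on the tool from outside, world axes, zero at the start; "wrist_torque": the same for the moment, N m; "grip_width": finger opening in m.
Only numpy, scipy, OpenCV 4.12 (cv2) and the standard library are available. Lean on these libraries where they do the work, as an engineer would, in place of code of your own. Each camera call takes 0.05 s, during which the arm holds its last target. There are 200 camera calls.

## Working session

There is one attempt and no reset: what is moved stays moved. The work goes in short steps, Python scripts to look and compute and a tool call to move; the robot and the scene stay as the last step left them, time stands still between calls to the robot, and variables do not carry over. Pictures are saved under pics/ and viewed, about 8 in all and at most 12, crops included, and the job is handed in when it is done.

Besides the shell and the picture viewer there is one more tool, called after "Request:" in YAML: its name, and indented under it one key for each argument. jog_arm: Moves the arm, as the interface text tells. Its arguments: {"type":"object","properties":{"rows":{"type":"array"},"grip_force":{"type":"number"}},"required":["rows"]}

```bash
mkdir -p pics
cat > h.py <<'E'
import numpy as np, cv2
from scipy.spatial.transform import Rotation as R
from cell import status, cams, env, outline_of, landmark_of
def snap(n,f=None):
    im,d=cams.read_camera(n)
    if f: cv2.imwrite('pics/'+f,im[:,:,::-1])
    return im,d
def rot(a):
    a=np.array(a,float)
    return a if a.shape==(3,3) else (R.from_quat(a) if a.size==4 else R.from_euler('xyz',a,degrees=True)).as_matrix()
def ray(n,p,r,c):
    f=210/np.tan(np.radians(p['vfov'])/2); u=(c-p['cx'])/f; v=(r-p['cy'])/f
    if n=='wrist':
        t=np.hypot(u,v); s=np.sin(t)/t if t>1e-9 else 1
        v_=np.array([u*s,-v*s,-np.cos(t)])
    else: v_=np.array([u,-v,-1.])
    return rot(p['attitude'])@v_
def atz(n,p,r,c,z):
    w=ray(n,p,r,c); e=np.array(p['eye']); return e+w*(z-e[2])/w[2]
def st():
    o=status.get_obs(); print(o['time_s'],np.round(o['tool_pos'],4),np.round(o['tool_rot'],2),'F',np.round(o['force'],2),'T',np.round(o['wrist_torque'],3),o['grip_width']); return o
E
python3 - <<'E'
from h import *
st()
ims=[]
for n in ['top','scene']:
    p=cams.camera_params(n); print(n,p)
    im,d=snap(n,n+'1.png')
    for nm,z in [('jar_a_center',.04),('mill_seat',.084),('tray_in',.004),('flask',0),('wash_bottle',0),('beaker',0)]:
        for l in landmark_of(n,nm)[:2]: 
            print(nm,np.round(l['position'],1),round(l['conf'],2),np.round(atz(n,p,*l['position'],z),3))
E
```

```text
0.0 [0.1701 0.6271 0.4037] [1.800e+02 1.100e-01 7.483e+01] F [-0.01 -0.74 -0.59] T [0.03  0.021 0.016] 0.08670875022198933
top {'vfov': 55.86609037930109, 'cx': 279.2858639040381, 'cy': 207.63074591925727, 'eye': array([0.49898941, 0.00359956, 1.20403328]), 'attitude': array([  6.71669374,   0.5427829 , -90.11693657])}
jar_a_center [202.  285.2] 0.84 [ 0.653 -0.003  0.04 ]
mill_seat [222.6 373. ] 0.71 [ 0.587 -0.251  0.084]
tray_in [232.6 195.5] 0.56 [0.565 0.269 0.004]
flask [163.2 256.6] 0.79 [0.78  0.085 0.   ]
wash_bottle [197.3 129.4] 0.85 [0.674 0.477 0.   ]
beaker [252.  449.6] 0.58 [ 0.505 -0.498  0.   ]
beaker [233.9 196.6] 0.5 [0.561 0.267 0.   ]
scene {'vfov': 57.348944441855814, 'cx': 275.7062984208737, 'cy': 207.81387562906076, 'eye': array([1.44583069, 0.01196289, 0.83972376]), 'attitude': array([47.53235474, -0.90028474, 91.27659089])}
jar_a_center [223.1 274.9] 0.63 [0.639 0.004 0.04 ]
mill_seat [199.7 189.3] 0.77 [ 0.594 -0.252  0.084]
mill_seat [251.8 436.4] 0.59 [0.774 0.429 0.084]
tray_in [216.3 361.6] 0.78 [0.562 0.277 0.004]
flask [276.7 306.5] 0.73 [0.802 0.094 0.   ]
wash_bottle [247.3 435.9] 0.92 [ 0.681  0.479 -0.   ]
beaker [200.9 124.6] 0.83 [ 0.514 -0.49   0.   ]
beaker [216.7 357.3] 0.53 [0.56  0.265 0.   ]
```

View pics/top1.png

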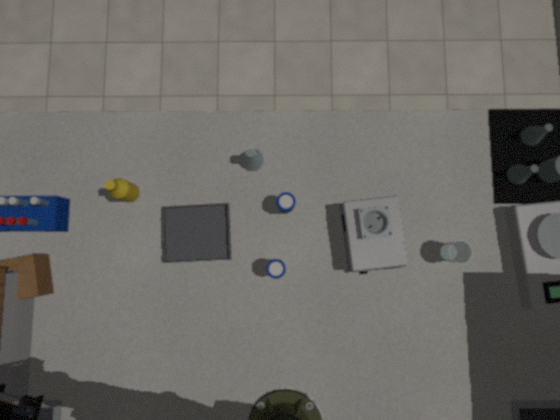

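View pics/scene1.png

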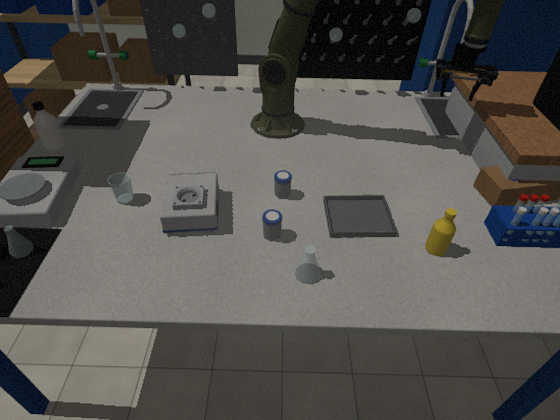

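The top view shows jar lids at (202,285) and (268,276), the mill at about (235,375) with its seat at (222,373), the tray at (233,196), the flask at (160,252), the bottle at (190,122) and the beaker at (252,455). The scene view agrees. Next I'll refine the jars, seat and tray.

Run:
```python
from h import *
from scipy import ndimage as nd
for n,boxes in [('top',[(202,286),(268,276)]),('scene',[(178,283),(219,272)])]:
    p=cams.camera_params(n); im,d=snap(n)
    hsv=cv2.cvtColor(im,cv2.COLOR_RGB2HSV)
    for r,c in boxes:
        m=np.zeros(im.shape[:2],bool); w=16; m[r-w:r+w,c-w:c+w]=True
        blue=(hsv[...,0]>100)&(hsv[...,0]<130)&(hsv[...,1]>110)&m
        bb=np.argwhere(blue); 
        hull=cv2.convexHull(bb[:,::-1].astype(np.int32)); f=np.zeros(m.shape,np.uint8); cv2.fillConvexPoly(f,hull,1)
        white=(f>0)&~blue; cr=np.argwhere(white).mean(0)
        print(n,'disc',cr,white.sum(),blue.sum(),np.round(atz(n,p,*cr,.08),4))
    for nm,z in [('mill_seat',.084),('mill',.0),('tray_in',.004)]:
        for l in landmark_of(n,nm)[:1]: print(nm,l['conf'],np.round(atz(n,p,*l['position'],z),4))
    if n=='top':
        o=outline_of(n,'tray')[0]; 
        rr=cv2.minAreaRect(np.argwhere(o['pixels'])[:,::-1].astype(np.float32)); print('tray',o['conf'],rr,atz(n,p,rr[0][1],rr[0][0],.022))
        cv2.imwrite('pics/mill.png',cv2.resize(im[185:280,325:415,::-1],None,fx=6,fy=6,interpolation=cv2.INTER_CUBIC))
```

```text
top disc [201.0052356  285.60732984] 191 87 [ 0.6504 -0.0042  0.08  ]
top disc [268.24752475 275.43564356] 202 79 [0.4601 0.0251 0.08  ]
mill_seat 0.98 [ 0.5877 -0.2485  0.084 ]
tray_in 0.67 [0.5679 0.274  0.004 ]
tray 0.96 ((196.05755615234375, 232.82359313964844), (58.20588302612305, 68.32675170898438), 87.51044464111328) [0.56319358 0.26342937 0.022     ]
scene disc [175.2826087  282.73913043] 92 56 [0.4591 0.0246 0.08  ]
scene disc [215.55555556 272.04761905] 126 79 [ 0.6489 -0.0043  0.08  ]
mill_seat 0.61 [ 0.5795 -0.2632  0.084 ]
mill 0.73 [ 0.5501 -0.2507  0.    ]
tray_in 0.92 [0.5629 0.2673 0.004 ]
```

View pics/mill.png

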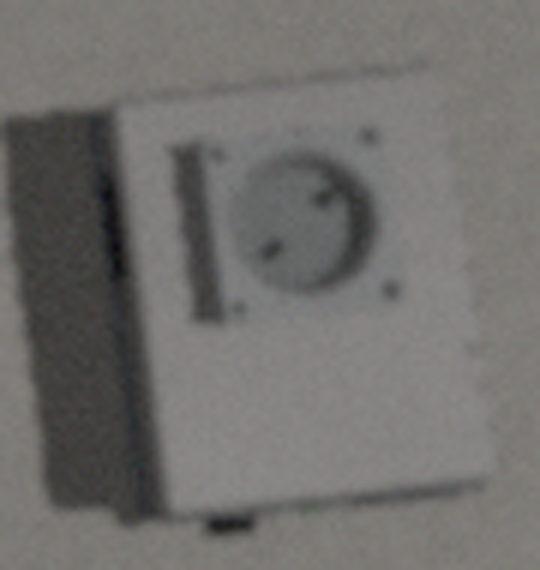

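The dogs show at crop (322,195) and (268,248), so the driver lies at about −45° in the world. I'll turn the tool to yaw 0 first, so tool x is world x and tool y is minus world y. Then I'll travel to the near jar.

Request:
jog_arm:
  rows:
    - [0,0,0,0,0,0,6.8]
    - [0,0,0,0,0,0,6.8]
    - [0,0,0,0,0,0,6.8]
    - [0,0,0,0,0,0,6.8]
    - [0,0,0,0,0,0,6.8]
    - [0,0,0,0,0,0,6.8]
    - [0,0,0,0,0,0,6.8]
    - [0,0,0,0,0,0,6.8]
    - [0,0,0,0,0,0,6.8]
    - [0,0,0,0,0,0,6.8]
    - [0,0,0,0,0,0,6.8]

```text
time_s: 2.07
tool_pos: [0.1701, 0.6273, 0.4048]
tool_rot: [-180.0, 0.0, -0.3]
force: [1.0, -0.8, -0.4]
grip_width: 0.0868
```

Request:
jog_arm:
  rows:
    - [0,0.018,0.033,0,0,0,0]
    - [0,0.018,0.033,0,0,0,0]
    - [0,0.018,0.033,0,0,0,0]
    - [0,0.018,0.033,0,0,0,0]
    - [0,0.018,0.033,0,0,0,0]
    - [0,0.018,0.033,0,0,0,0]
    - [0,0.018,0.033,0,0,0,0]
    - [0,0.018,0.033,0,0,0,0]
    - [0,0.018,0.033,0,0,0,0]

```text
time_s: 2.82
tool_pos: [0.3328, 0.3286, 0.405]
tool_rot: [-180.0, -0.0, 0.0]
force: [0.7, 0.4, 0.2]
grip_width: 0.0869
```

Request:
jog_arm:
  rows:
    - [0,0.014,0.033,0,0,0,0]
    - [0,0.014,0.033,0,0,0,0]
    - [0,0.014,0.033,0,0,0,0]
    - [0,0.014,0.033,0,0,0,0]
    - [0,0.014,0.033,0,0,0,0]
    - [0,0.014,0.033,0,0,0,0]
    - [0,0.014,0.033,0,0,0,0]
    - [0,0.014,0.033,0,0,0,0]
    - [0,0.014,0.033,0,0,0,0]
    - [0,0,0,0,0,0,0]

```text
time_s: 3.65
tool_pos: [0.4601, 0.0261, 0.4056]
tool_rot: [179.9, -0.2, -0.6]
force: [-0.8, -0.2, 0.2]
grip_width: 0.0874
```

Run:
```python
from h import *
p=cams.camera_params('wrist'); print(p); im,d=snap('wrist','w1.png')
for nm,z in [('jar_a_center',.04),('mill_seat',.084)]:
    for l in landmark_of('wrist',nm)[:3]: print(nm,l['conf'],l['position'],np.round(atz('wrist',p,*l['position'],z),4))
st()
```

```text
{'vfov': 65.70646984690485, 'cx': 283.7062178063298, 'cy': 202.30925950896085, 'eye': array([0.46170473, 0.10283961, 0.38501715]), 'attitude': array([-16.05752097,  -0.20932732,  -0.60258644])}
jar_a_center 0.96 [206.2, 440.5] [ 0.6508 -0.0035  0.04  ]
mill_seat 0.73 [387.1, 377.5] [ 0.5889 -0.2514  0.084 ]
mill_seat 0.57 [127.9, 514.7] [0.7185 0.0989 0.084 ]
3.8 [0.4583 0.0337 0.4048] [-1.7995e+02  1.0000e-02 -1.0000e-02] F [-0.02  1.16  0.18] T [-0.091  0.063  0.044] 0.08701694391078532
```

View pics/w1.png

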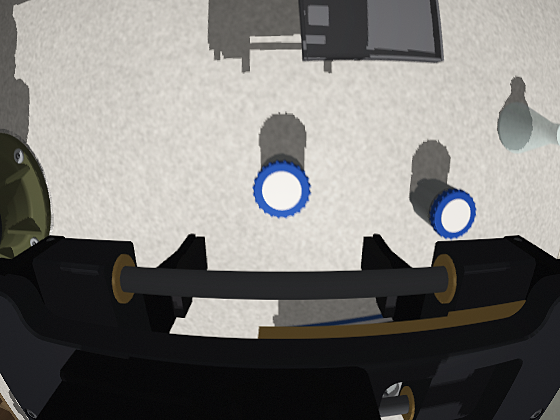

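The wrist view shows the near jar's disc at (190,281) and the far one at (215,457). The settled TCP y is 0.0337, so I correct that and descend to grasp 50 mm above the foot.

Request:
jog_arm:
  rows:
    - [0,0.0015,0.0085,0.01,0,0,0]
    - [0,0,0,0.03,0,0,0]
    - [0,0,0,0.03,0,0,0]
    - [0,0,0,0.03,0,0,0]
    - [0,0,0,0.03,0,0,0]
    - [0,0,0,0.03,0,0,0]
    - [0,0,0,0.02,0,0,0]
    - [0,0,0,0.011,0,0,0]
    - [0,0,0,0,0,0,0]
    - [0,0,0,0,0,0,0]

```text
time_s: 4.63
tool_pos: [0.4599, 0.0253, 0.2137]
tool_rot: [180.0, 0.0, 0.1]
force: [-1.3, 0.3, -0.3]
grip_width: 0.0868
```

Request:
jog_arm:
  rows:
    - [1,0,0,0,0,0,0]
    - [1,0,0,0,0,0,0]
    - [1,0,0,0,0,0,0]
    - [1,0,0,0,0,0,0]
    - [1,0,0,0,0,0,0]
    - [1,0,0,0,0,0,0]
    - [1,0,0,0,0,0,0]
    - [1,0,0,0,0,0,0]
  grip_force: 25

```text
time_s: 5.3
tool_pos: [0.4599, 0.0251, 0.214]
tool_rot: [-180.0, 0.0, 0.0]
force: [-2.6, -0.1, 4.5]
grip_width: 0.0542
```

Request:
jog_arm:
  rows:
    - [1,0,0,-0.01,0,0,0]
    - [1,0,0,-0.02,0,0,0]
    - [1,0,0,-0.02,0,0,0]
    - [1,0,0,0,0,0,0]
    - [1,0,0,0,0,0,0]
    - [1,0,0,0,0,0,0]
    - [1,0,0,0,0,0,0]
    - [1,0,0,0,0,0,0]
    - [1,0,0,0,0,0,0]

```text
time_s: 6.05
tool_pos: [0.4596, 0.0249, 0.2629]
tool_rot: [180.0, 0.1, 0.0]
force: [-0.6, -0.2, -3.5]
grip_width: 0.054
```

Request:
jog_arm:
  rows:
    - [1,0,0,0,0,0,0]
    - [1,0,0,0,0,0,0]
    - [1,0,0,0,0,0,0]

```text
time_s: 6.3
tool_pos: [0.4599, 0.025, 0.2636]
tool_rot: [180.0, 0.0, 0.0]
force: [0.5, 0.7, -3.0]
grip_width: 0.0541
```

Run:
```python
from h import *
f=[]
for i in range(12):
    im,d=snap('wrist','w2.png'); f.append(status.get_obs()['force'])
f=np.array(f); print(f.mean(0),f.std(0)); st()
```

```text
[-0.08990937 -0.01260064 -2.94267261] [0.49670291 0.42671889 0.38941972]
6.9 [0.46   0.025  0.2638] [-1.7999e+02 -1.0000e-02  3.0000e-02] F [ 0.38  0.27 -2.95] T [-0.104 -0.     0.021] 0.054305496686166035
```

It weighs 2.94 ± 0.11 N (about 0.30 kg), so this is the empty jar and it goes to the tray.

Request:
jog_arm:
  rows:
    - [1,0.008,-0.02,-0.005,0,0,0]
    - [1,0.013,-0.03,0,0,0,0]
    - [1,0.013,-0.03,0,0,0,0]
    - [1,0.013,-0.03,0,0,0,0]
    - [1,0.013,-0.03,0,0,0,0]
    - [1,0.013,-0.03,0,0,0,0]
    - [1,0.013,-0.03,0,0,0,0]
    - [1,0.012,-0.026,0,0,0,0]
    - [1,0.005,-0.015,0,0,0,0]
    - [1,0,0,0,0,0,0]
    - [1,0,0,0,0,0,0]
    - [1,0,0,0,0,0,0]

```text
time_s: 7.9
tool_pos: [0.5627, 0.265, 0.2683]
tool_rot: [179.9, 0.0, -0.0]
force: [0.2, -0.3, -3.1]
grip_width: 0.0543
```

Request:
jog_arm:
  rows:
    - [1,0,0,0.015,0,0,0]
    - [1,0,0,0.015,0,0,0]
    - [1,0,0,0.01,0,0,0]
    - [1,0,0,0.006,0,0,0]
    - [1,0,0,0.002,0,0,0]
    - [1,0,0,0,0,0,0]
    - [1,0,0,0,0,0,0]

```text
time_s: 8.48
tool_pos: [0.5632, 0.2659, 0.2214]
tool_rot: [-180.0, -0.1, 0.0]
force: [-0.1, 0.6, -2.1]
grip_width: 0.0545
```

Request:
jog_arm:
  rows:
    - [1,0,0,0.0015,0,0,0]
    - [1,0,0,0.001,0,0,0]
    - [1,0,0,0,0,0,0]
    - [1,0,0,0,0,0,0]

```text
time_s: 8.82
tool_pos: [0.5629, 0.2662, 0.2185]
tool_rot: [-180.0, -0.0, 0.0]
force: [-0.0, 0.8, -1.7]
grip_width: 0.0542
```

Request:
jog_arm:
  rows:
    - [1,0,0,0.001,0,0,0]
    - [1,0,0,0,0,0,0]
    - [1,0,0,0,0,0,0]

```text
time_s: 9.07
tool_pos: [0.563, 0.2662, 0.2181]
tool_rot: [-180.0, -0.0, 0.0]
force: [-1.9, -0.5, 5.1]
grip_width: 0.0543
```

Request:
jog_arm:
  rows:
    - [0,0,0,0,0,0,0]
    - [0,0,0,0,0,0,0]
    - [0,0,0,0,0,0,0]
    - [0,0,0,0,0,0,0]
    - [0,0,0,0,0,0,0]
    - [0,0,0,-0.02,0,0,0]
    - [0,0,0,-0.035,0,0,0]
    - [0,0,0,-0.035,0,0,0]
    - [0,0,0,-0.035,0,0,0]
    - [0,0,0,-0.035,0,0,0]

```text
time_s: 9.9
tool_pos: [0.5627, 0.2658, 0.3788]
tool_rot: [180.0, -0.0, 0.0]
force: [0.1, -0.1, 0.3]
grip_width: 0.087
```

Request:
jog_arm:
  rows:
    - [0,0.01,0.03,0,0,0,0]
    - [0,0.01,0.03,0,0,0,0]
    - [0,0.01,0.03,0,0,0,0]
    - [0,0.01,0.03,0,0,0,0]
    - [0,0.01,0.03,0,0,0,0]
    - [0,0.01,0.03,0,0,0,0]
    - [0,0.01,0.03,0,0,0,0]
    - [0,0.01,0.03,0,0,0,0]
    - [0,0.007,0.02,0,0,0,0]
    - [0,0,0.01,0,0,0,0]
    - [0,0,0,0,0,0,0]

```text
time_s: 10.82
tool_pos: [0.6497, -0.0075, 0.3773]
tool_rot: [179.9, 0.0, -0.3]
force: [-0.2, -0.5, -0.2]
grip_width: 0.0873
```

Run:
```python
from h import *
import time
f=[]
for i in range(6):
    p=cams.camera_params('wrist'); im,d=snap('wrist','w3.png'); f.append(status.get_obs()['force'])
print(np.mean(f,0))
def disc(n,im,p,z=.08):
    hsv=cv2.cvtColor(im,cv2.COLOR_RGB2HSV); blue=((hsv[...,0]>100)&(hsv[...,0]<130)&(hsv[...,1]>110)).astype(np.uint8)
    k,l,s,c=cv2.connectedComponentsWithStats(blue)
    for i in range(1,k):
        if s[i,4]<40: continue
        m=(l==i); q=np.argwhere(m); 
        if n=='wrist':
            rp=np.array([atz(n,p,a,b,z)[:2] for a,b in q[::max(1,len(q)//400)]]); (c0,r)=cv2.minEnclosingCircle(rp.astype(np.float32)); print(n,s[i],np.round(c0,4),round(r,4))
        else:
            h=cv2.convexHull(q[:,::-1].astype(np.int32)); ctr,r=cv2.minEnclosingCircle(h); print(n,s[i],atz(n,p,ctr[1],ctr[0],z))
disc('wrist',im,p)
pt=cams.camera_params('top'); im,d=snap('top','top2.png'); disc('top',im,pt,.084)
l=landmark_of('top','tray_in')[0]; print(l['conf'],atz('top',pt,*l['position'],.004))
st()
```

```text
[-0.22763096  0.28505418  0.11255605]
wrist [ 252  169   64   63 1590] [ 0.6503 -0.0015] 0.029
wrist [174 313 110   9 453] [ 0.5911 -0.1302] 0.06
wrist [258 339  48   1  48] [ 0.6489 -0.1568] 0.0255
top [   0  196   69   35 1736] [0.6119262  0.71508172 0.084     ]
top [181 223  20  19 123] [0.56361465 0.26566481 0.084     ]
0.85 [0.557886   0.27045749 0.004     ]
11.2167 [ 0.6499 -0.0023  0.3773] [-1.7996e+02 -0.0000e+00  1.6000e-01] F [0.11 0.13 0.34] T [-0.163  0.118  0.011] 0.08701907173923495
```

Request:
jog_arm:
  rows:
    - [0,0,0.001,0.025,0,0,0]
    - [0,0,0,0.03,0,0,0]
    - [0,0,0,0.03,0,0,0]
    - [0,0,0,0.03,0,0,0]
    - [0,0,0,0.025,0,0,0]
    - [0,0,0,0.015,0,0,0]
    - [0,0,0,0.008,0,0,0]
    - [0,0,0,0,0,0,0]
    - [0,0,0,0,0,0,0]
    - [0,0,0,0,0,0,0]

```text
time_s: 12.05
tool_pos: [0.6509, -0.005, 0.2161]
tool_rot: [-180.0, -0.2, 0.0]
force: [-0.0, -0.4, 0.3]
grip_width: 0.0869
```

Request:
jog_arm:
  rows:
    - [1,0,0,0,0,0,0]
    - [1,0,0,0,0,0,0]
    - [1,0,0,0,0,0,0]
    - [1,0,0,0,0,0,0]
    - [1,0,0,0,0,0,0]
    - [1,0,0,0,0,0,0]
    - [1,0,0,0,0,0,0]
    - [1,0,0,0,0,0,0]
  grip_force: 35

```text
time_s: 12.72
tool_pos: [0.6499, -0.0049, 0.2144]
tool_rot: [-180.0, 0.0, 0.0]
force: [-2.0, -0.3, 1.0]
grip_width: 0.0545
```

Request:
jog_arm:
  rows:
    - [1,0,0,-0.01,0,0,0]
    - [1,0,0,-0.025,0,0,0]
    - [1,0,0,-0.03,0,0,0]
    - [1,0,0,-0.03,0,0,0]
    - [1,0,0,-0.02,0,0,0]
    - [1,0,0,-0.01,0,0,0]
    - [1,0,0,0,0,0,0]
    - [1,0,0,0,0,0,0]
    - [1,0,0,0,0,0,0]
    - [1,0,0,0,0,0,0]

```text
time_s: 13.55
tool_pos: [0.6493, -0.0046, 0.3369]
tool_rot: [180.0, 0.2, 0.0]
force: [-0.6, -0.3, -5.0]
grip_width: 0.0545
```

Run:
```python
from h import *
f=[];ms=[]
for i in range(8):
    p=cams.camera_params('wrist'); im,d=snap('wrist','w4.png'); f.append(status.get_obs()['force'])
    for l in landmark_of('wrist','mill_seat')[:1]: print(l['conf'],l['position'],np.round(atz('wrist',p,*l['position'],.084),4))
print(np.mean(f,0)); st()
pt=cams.camera_params('top'); im,d=snap('top')
print(atz('top',pt,222,375.5,.098))
```

```text
[ 0.26610984 -0.28388355 -4.86662694]
14.35 [ 0.65   -0.0049  0.3393] [-1.8e+02 -1.0e-02  3.0e-02] F [ 0.64  0.28 -4.2 ] T [-0.101  0.05   0.004] 0.054384469578340235
[ 0.58800517 -0.25489522  0.098     ]
```

View pics/w4.png

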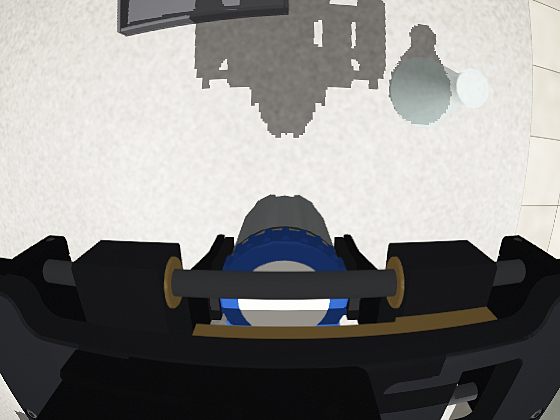

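The second jar weighs 4.9 N, so it's the charged one. The wrist view shows the jar gripped, with the flask at (90,430) clear of it. Next I'll carry it past the mill so the wrist camera can see the seat up close.

Request:
jog_arm:
  rows:
    - [1,-0.004,0.02,-0.01,0,0,0]
    - [1,-0.006,0.033,-0.01,0,0,0]
    - [1,-0.006,0.033,-0.01,0,0,0]
    - [1,-0.006,0.033,-0.01,0,0,0]
    - [1,-0.006,0.033,-0.01,0,0,0]
    - [1,-0.006,0.033,-0.01,0,0,0]
    - [1,-0.006,0.033,0,0,0,0]
    - [1,-0.006,0.033,0,0,0,0]
    - [1,-0.006,0.033,0,0,0,0]
    - [1,-0.006,0.033,0,0,0,0]
    - [1,-0.004,0.015,0,0,0,0]
    - [1,0,0,0,0,0,0]

```text
time_s: 15.4
tool_pos: [0.5846, -0.3431, 0.3996]
tool_rot: [179.7, 0.1, -0.5]
force: [-2.0, -0.7, -4.4]
grip_width: 0.0545
```

Request:
jog_arm:
  rows:
    - [1,0,0,0,0,0,0]
    - [1,0,0,0,0,0,0]
    - [1,0,0,0,0,0,0]

```text
time_s: 15.65
tool_pos: [0.5891, -0.3352, 0.399]
tool_rot: [-179.9, -0.0, 0.2]
force: [0.7, 0.1, -4.3]
grip_width: 0.0543
```

Run:
```python
from h import *
o=st(); p=cams.camera_params('wrist'); im,d=snap('wrist')
print(p['eye'])
for l in landmark_of('wrist','mill_seat')[:2]: print(l['conf'],l['position'],np.round(atz('wrist',p,*l['position'],.084),4))
# metric rectification of plane z=.098: 0.5 mm/px, up=+x? cols = x, rows = -y
c0=np.array([.588,-.252]); N=300
f=210/np.tan(np.radians(p['vfov'])/2); Rm=rot(p['attitude'])
gx,gy=np.meshgrid(np.arange(N),np.arange(N))
for z in [.098,.084]:
    P=np.stack([c0[0]+(gx-150)*.0005,c0[1]-(gy-150)*.0005,np.full(gx.shape,z)],-1)-p['eye']
    q=P@Rm; x,y,w=q[...,0],-q[...,1],-q[...,2]; rr=np.hypot(x,y); t=np.arctan2(rr,w)*f
    m=cv2.remap(im,(p['cx']+t*x/rr).astype(np.float32),(p['cy']+t*y/rr).astype(np.float32),cv2.INTER_LINEAR)
    big=cv2.resize(m,None,fx=1.3,fy=1.3)
    for k in range(0,N,20): # ticks 10mm
        s=int(k*1.3); big[:6,s]=[255,0,0]; big[s,:6]=[255,0,0]
    big[195,:]=big[195,:]//2; big[:,195]=big[:,195]//2
    out=big if z==.098 else np.hstack([out,big])
cv2.imwrite('pics/rect.png',out[:,:,::-1])
```

```text
15.65 [ 0.5891 -0.3352  0.399 ] [-1.7992e+02 -2.0000e-02  1.8000e-01] F [ 0.69  0.13 -4.3 ] T [-0.104  0.058 -0.04 ] 0.05427648512429891
[ 0.58964096 -0.25841672  0.3787094 ]
0.69 [109.3, 281.1] [ 0.5877 -0.2558  0.084 ]
```

View pics/rect.png

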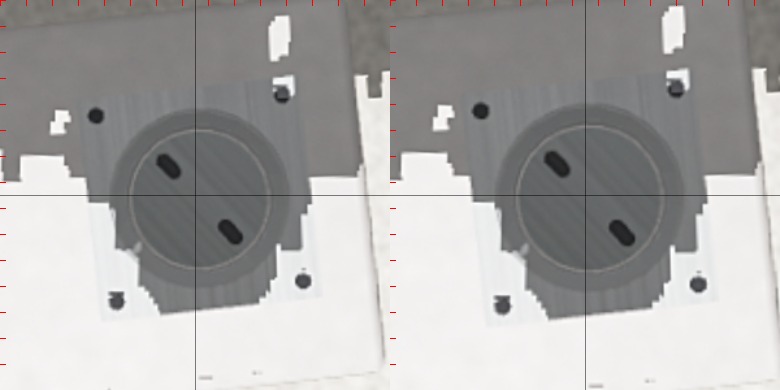

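The rectified wrist view puts the hole centre at panel (199,198), or world (0.590, −0.253). The dogs are at (168,166) and (231,232), which confirms −45°. The top view gave −0.255, so I aim for y −0.2545, allowing for the jar's slight offset in the grasp.

Request:
jog_arm:
  rows:
    - [1,0,-0.02,0.01,0,0,0]
    - [1,0.0005,-0.03,0.02,0,0,0]
    - [1,0.0005,-0.02,0.02,0,0,0]
    - [1,0,-0.008,0.018,0,0,0]
    - [1,0,0,0,0,0,0]
    - [1,0,0,0,0,0,0]
    - [1,0,0,0,0,0,0]
    - [1,0,0,0,0,0,0]
    - [1,0,0,0,0,0,0]
    - [1,0,0,0,0,0,0]

```text
time_s: 16.58
tool_pos: [0.589, -0.2602, 0.3324]
tool_rot: [180.0, -0.1, -0.1]
force: [0.4, 0.2, -5.8]
grip_width: 0.0546
```

Run:
```python
from h import *
st()
im,d=snap('scene'); im2,_=snap('scene'); im3,_=snap('scene')
a=np.mean([im,im2,im3],0).astype(np.uint8)
cv2.imwrite('pics/s2.png',cv2.resize(a[120:240,140:250,::-1],None,fx=5,fy=5,interpolation=cv2.INTER_CUBIC))
```

```text
16.5833 [ 0.589  -0.2602  0.3324] [ 1.7995e+02 -1.0000e-01 -6.0000e-02] F [ 0.39  0.19 -5.82] T [-0.126  0.031 -0.01 ] 0.054584858503311705
```

View pics/s2.png

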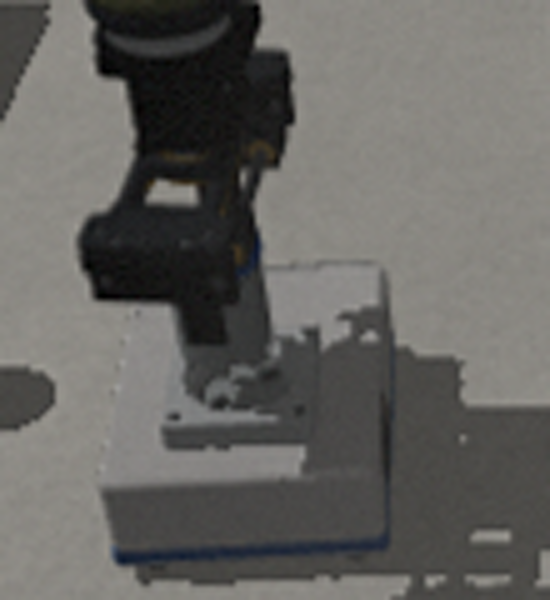

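The scene view shows the jar just above the seat. The foot's groove phase isn't reliable at this resolution, so I'll find it by turning. First I centre the jar and lower it gently.

Request:
jog_arm:
  rows:
    - [1,0.0005,-0.0055,0.004,0,0,0]
    - [1,0,0,0.006,0,0,0]
    - [1,0,0,0.006,0,0,0]
    - [1,0,0,0.004,0,0,0]
    - [1,0,0,0,0,0,0]
    - [1,0,0,0,0,0,0]
    - [1,0,0,0,0,0,0]

```text
time_s: 17.32
tool_pos: [0.5896, -0.2536, 0.3113]
tool_rot: [180.0, -0.0, 0.0]
force: [-0.4, -0.2, -3.5]
grip_width: 0.0545
```

Request:
jog_arm:
  rows:
    - [1,0,0,0.002,0,0,0]
    - [1,0,0,0.001,0,0,0]
    - [1,0,0,0,0,0,0]
    - [1,0,0,0,0,0,0]

```text
time_s: 17.65
tool_pos: [0.5896, -0.2535, 0.3082]
tool_rot: [-180.0, -0.0, 0.0]
force: [0.9, 0.4, -4.4]
grip_width: 0.0542
```

Request:
jog_arm:
  rows:
    - [1,0,0,0.002,0,0,0]
    - [1,0,0,0.001,0,0,0]
    - [1,0,0,0,0,0,0]
    - [1,0,0,0,0,0,0]

```text
time_s: 17.98
tool_pos: [0.5896, -0.2534, 0.3051]
tool_rot: [-180.0, 0.0, 0.0]
force: [0.8, 0.7, -4.7]
grip_width: 0.0545
```

Request:
jog_arm:
  rows:
    - [1,0,0,0.001,0,0,0]
    - [1,0,0,0,0,0,0]
    - [1,0,0,0,0,0,0]

```text
time_s: 18.23
tool_pos: [0.5897, -0.2535, 0.3044]
tool_rot: [180.0, -0.0, 0.0]
force: [0.1, 0.0, -4.8]
grip_width: 0.0545
```

Request:
jog_arm:
  rows:
    - [1,0,0,0.0005,0,0,0]
    - [1,0,0,0,0,0,0]
    - [1,0,0,0,0,0,0]

```text
time_s: 18.48
tool_pos: [0.5897, -0.2535, 0.3042]
tool_rot: [-180.0, -0.0, 0.0]
force: [-0.7, 1.1, -2.0]
grip_width: 0.0547
```

Request:
jog_arm:
  rows:
    - [1,0,0,0.0005,0,0,0]
    - [1,0,0,0,0,0,0]
    - [1,0,0,0,0,0,0]

```text
time_s: 18.73
tool_pos: [0.5897, -0.2536, 0.3039]
tool_rot: [-180.0, -0.0, 0.0]
force: [-0.9, 1.4, 3.3]
grip_width: 0.0541
```

The jar is riding on the dogs (TCP 0.304, about 8 N on the mill). I'll turn it in steps and watch for the vertical force to fall back to the free weight.

Request:
jog_arm:
  rows:
    - [1,0,0,0,0,0,3]
    - [1,0,0,0,0,0,3]
    - [1,0,0,0,0,0,0]

```text
time_s: 18.98
tool_pos: [0.5901, -0.2533, 0.3037]
tool_rot: [180.0, -0.1, -6.0]
force: [-0.3, -0.4, 0.9]
grip_width: 0.054
```

Request:
jog_arm:
  rows:
    - [1,0,0,0,0,0,3]
    - [1,0,0,0,0,0,3]
    - [1,0,0,0,0,0,0]

```text
time_s: 19.23
tool_pos: [0.5893, -0.2533, 0.3022]
tool_rot: [180.0, 0.1, -12.0]
force: [-0.4, 0.4, -5.5]
grip_width: 0.0545
```

The force is back to free weight and z fell at −12°, so I lower it here.

Request:
jog_arm:
  rows:
    - [1,0,0,0.001,0,0,0]
    - [1,0,0,0.0005,0,0,0]
    - [1,0,0,0,0,0,0]
    - [1,0,0,0,0,0,0]

```text
time_s: 19.57
tool_pos: [0.5894, -0.2535, 0.3014]
tool_rot: [180.0, 0.0, -11.9]
force: [-0.5, -0.1, -4.9]
grip_width: 0.0546
```

Request:
jog_arm:
  rows:
    - [1,0,0,0.001,0,0,1]
    - [1,0,0,0.0005,0,0,0]
    - [1,0,0,0,0,0,0]
    - [1,0,0,0,0,0,0]

```text
time_s: 19.9
tool_pos: [0.5896, -0.2534, 0.3002]
tool_rot: [-180.0, 0.0, -13.0]
force: [-0.0, -0.1, -5.2]
grip_width: 0.0542
```

Request:
jog_arm:
  rows:
    - [1,0,0,0.001,0,0,0]
    - [1,0,0,0,0,0,0]
    - [1,0,0,0,0,0,0]

```text
time_s: 20.15
tool_pos: [0.5896, -0.2534, 0.2992]
tool_rot: [-180.0, 0.0, -13.0]
force: [-0.2, -1.1, -4.7]
grip_width: 0.054
```

Request:
jog_arm:
  rows:
    - [1,0,0,0.0008,0,0,0]
    - [1,0,0,0,0,0,0]
    - [1,0,0,0,0,0,0]

```text
time_s: 20.4
tool_pos: [0.5896, -0.2535, 0.2984]
tool_rot: [-180.0, -0.0, -13.0]
force: [-1.0, -0.4, -4.6]
grip_width: 0.0545
```

Request:
jog_arm:
  rows:
    - [1,0,0,0.0005,0,0,0]
    - [1,0,0,0,0,0,0]
    - [1,0,0,0,0,0,0]

```text
time_s: 20.65
tool_pos: [0.5896, -0.2535, 0.2984]
tool_rot: [-180.0, -0.0, -13.0]
force: [-1.8, 0.4, -0.4]
grip_width: 0.0542
```

It touches the floor at TCP 0.298, exactly 6 mm below the dog-top contact, so it is home. Now I release and retreat.

Request:
jog_arm:
  rows:
    - [0,0,0,0,0,0,0]
    - [0,0,0,0,0,0,0]
    - [0,0,0,0,0,0,0]
    - [0,0,0,0,0,0,0]
    - [0,0,0,0,0,0,0]
    - [0,0,0,-0.01,0,0,0]
    - [0,0,0,-0.025,0,0,0]
    - [0,0,0,-0.03,0,0,0]
    - [0,0,0,-0.03,0,0,0]
    - [0,0,0,-0.03,0,0,0]
    - [0,0,0,0,0,0,0]

```text
time_s: 21.57
tool_pos: [0.5903, -0.255, 0.4305]
tool_rot: [179.9, -0.6, -13.0]
force: [0.4, -0.3, -0.4]
grip_width: 0.0871
```

Request:
jog_arm:
  rows:
    - [0,-0.02,-0.03,0,0,0,0]
    - [0,-0.02,-0.03,0,0,0,0]
    - [0,-0.02,-0.03,0,0,0,0]
    - [0,-0.02,-0.03,0,0,0,0]
    - [0,0,-0.03,0,0,0,0]
    - [0,0,-0.03,0,0,0,0]
    - [0,0,0,0,0,0,0]
    - [0,0,0,0,0,0,0]

```text
time_s: 22.23
tool_pos: [0.5524, -0.0578, 0.4234]
tool_rot: [-180.0, -0.0, -12.7]
force: [0.0, -0.7, 0.9]
grip_width: 0.0871
```

Run:
```python
from h import *
st()
for n in ['top','scene']:
    p=cams.camera_params(n); im,d=snap(n)
    hsv=cv2.cvtColor(im,cv2.COLOR_RGB2HSV); blue=((hsv[...,0]>100)&(hsv[...,0]<130)&(hsv[...,1]>110)).astype(np.uint8)
    k,l,s,c=cv2.connectedComponentsWithStats(blue)
    for i in range(1,k):
        if 40<s[i,4]<400 and s[i,2]<40:
            h=cv2.convexHull(np.argwhere(l==i)[:,::-1].astype(np.int32)); f=np.zeros(l.shape,np.uint8); cv2.fillConvexPoly(f,h,1); w=(f>0)&(blue==0)
            if w.sum()<30: continue
            a=np.argwhere(w); cr=a.mean(0); z=.164 if (atz(n,p,*cr,.1)[1]<0) else .084
            Z=np.array(p['eye'])+ray(n,p,*cr)*np.median(d[w])
            print(n,np.round(cr,1),np.round(atz(n,p,*cr,z),4),'depth pt',np.round(Z,4))
    crop=im[100:330,120:450,::-1]; cv2.imwrite(f'pics/f_{n}.png',crop)
a,b=cv2.imread('pics/f_top.png'),cv2.imread('pics/f_scene.png'); cv2.imwrite('pics/final.png',np.hstack([a,b]))
```

```text
22.2333 [ 0.5524 -0.0578  0.4234] [-1.7997e+02 -3.0000e-02 -1.2710e+01] F [ 0.   -0.66  0.94] T [-0.183  0.054 -0.002] 0.0871035309931131
top [219.3 380.5] [ 0.5898 -0.2528  0.164 ] depth pt [ 0.5898 -0.2526  0.1647]
top [231.5 190.5] [0.5636 0.2658 0.084 ] depth pt [0.5635 0.2656 0.0848]
scene [177.6 185.9] [ 0.5908 -0.2512  0.164 ] depth pt [ 0.5917 -0.2509  0.1647]
```

View pics/final.png

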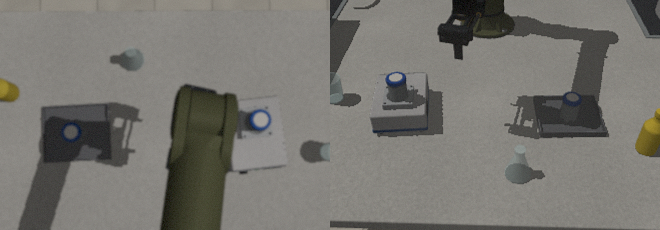

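The pictures show one jar upright in the seat and the other upright in the tray, with the arm clear. Lid heights by depth are 0.1647 m on the mill (0.164 means home, 0.170 means unmeshed) and 0.0848 m in the tray (0.084 expected).

```bash
python3 -c "
from h import *
print(env.sign_off())"
```

```text
the job is handed in; nothing more can be done
None
```

The charged jar is meshed in the mill seat and the empty jar stands upright in the wash tray. I handed the job in at about 22 s of the 72 s allowed; it gave no verdict.

- **Weighing:** the jar nearer the robot lifted at 2.9 N (empty) and the far one at 4.9 N (charged).
- **Meshing:** the charged jar rode on the dogs at TCP height 0.304 m with about 8 N on the mill. It dropped in after a turn of about 12° (6° had not been enough). It reached the floor at 0.298 m, 6 mm lower as expected. The largest contact force I read on the mill was about 8 N.
- **Final camera checks:**
  - **Mill:** the lid is at 0.1647 m, where 0.164 m means home and 0.170 m means unmeshed. It sits at (0.590, −0.253), within about 1 mm of where the wrist camera put the seat.
  - **Tray:** the lid is at 0.0848 m, against 0.084 m expected, and within about 1 cm of the tray's centre.
  - **Rest of the scene:** the gripper is open and clear of everything. The flask, bottle and beaker were not touched.

**Disagreements:** the cameras differed by 2–3 mm on the seat and the jar on the mill. The scene camera's second seat reading was about 1 cm off in both x and y, and I ignored it. The final scene view did not return a position for the tray jar's lid, so its numbers come from the top camera alone.

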